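# Find the soft rubber foot with a pin gauge

### The arm

A 6-joint arm with a two-finger parallel gripper is mounted at the origin on the work surface. World frame = base frame: x ahead of the robot, y to its left, z up, the work surface at z = 0. Lengths are in m, angles in rad, forces in N, time in s.
With the tool pointing down it reaches from about 0.325 to 0.85 m from the base axis. Payload 4.4 kg.
Tool frame: the origin (TCP) lies at the very end of the fingers, on their centre line; the grasp point (between the pads) lies 19 mm behind it (grip_depth is the distance from the TCP to the grasp point, in m); z points along the fingers, y is the line along which they close (so a half turn about z gives the same grasp; the last joint's range is limited). The gripper opens to 94 mm and grips with 3 to 60 N. Pads are 16 mm wide; open, the fingers measure 119 mm over their backs; the gripper's body (75 mm by 177 mm) begins 78 mm behind the grasp point.
Start: joints at [-1.389, 0.207, 1.542, -0, 1.393, -0.15], TCP at [0.188, -0.543, 0.205] pointing down, gripper open.
Joint ranges: [-2.73, 2.73], [-0.86, 2.22], [0.23, 2.46], [-1.11, 4.25], [0.08, 2.63], [-2.82, 2.82]. Speed limits (rad/s): [2.79, 2.79, 3.14, 3.14, 3.14, 3.14].

### API

Orientations are given as a 3x3 rotation matrix whose columns are the frame's x, y, z axes.
In Python, from station import * gives the robot as it stands. The module is installed in compiled form; this text tells all that it offers.
- The arm moves only by the shell command python3 -m jog 'ROWS' [FORCE]. ROWS is 1 to 5 rows, parted by semicolons, with the numbers parted by commas; each row has 7 numbers: dx, dy, dz in a scale on which 1.0 is 0.8 m, then a rotation vector rx, ry, rz in shares of 2 rad (1.0 is 2 rad), then the finger opening in m; each row is the pose to reach, as a shift and turn from the pose commanded when the command began, along the tool's axes at that moment; what a row does not reach only later rows make up. A row lasts 1/8 s, in which the tool goes at most 0.0625 m and 0.188 rad, less where a joint would pass 70% of its speed; a pose out of reach is approached as far as the arm can. The fingers move at their own pace and stop on an object; FORCE is the grip in N (left out, the last holds). Time passes only in rows, so rows that do not move let the fingers close. It prints the time, the measured TCP pose, the force, the opening and the grip force at its end. Shift and turn numbers lie between -1 and 1, and a call with a number outside is refused. Input that does not fit is refused with a message, and nothing moves.
- state(): the state, without advancing time (a new reading comes with each control period).
- grab_frame(name): name is "side" or "top" or "wrist"; returns a dict with "image" (400x640x3 uint8, red, green, blue), "fx", "fy", "cx", "cy" (pixels), "world_from_camera" (4x4, takes a point from camera to world coordinates). Camera axes: x right, y down, z forward; pixel columns grow to the right and rows downward; lengths in m; the calibration is good to about 2 mm. A picture is of the moment at which its call begins. There is no depth.
- job_done(): hands the job in; it is judged then, once.
The state is a dict: "time": time; "qpos": joint angles; "joint_vel": joint speeds; "tau": joint torques, N m; "tool_pos": TCP position; "orientation": TCP orientation; "wrist_force": force on the tool from outside, world axes, zero at the start; "wrist_torque": the same for the moment, N m; "grip_width": finger opening in m; "grip_force": force on a finger pad.
Only numpy, scipy, OpenCV 4.12 (cv2) and the standard library are available. Lean on these libraries where they do the work, as an engineer would, in place of code of your own. Each camera call takes 0.05 s, during which the arm holds its last target. There are 200 camera calls.

### The job

One of the three rubber feet on the test board is too soft: take the pin gauge from its stand and, from the robot's left to its right, press its upright pin into the middle of each foot with about 6 N for half a second, never more than 10 N, to find the one it sinks into most. Then put the gauge back in its stand, upright and fully seated, and set the soft foot down flat in the reject tray. Leave the two good feet in their places and everything else on the bench alone.

Things in the scene. Friction and masses are not known exactly. Their poses are not given: they have to be found in the camera images.
- gauge: pin gauge upright in its stand: aluminium barrel 28 mm across on a steel flange 34 mm across, 6 mm thick; origin at the centre of the flange's underside, z up along the barrel, top of the barrel at z = 70 mm; 0.18 kg. A 6 mm sprung pin sticks out 14 mm below the flange; grip the barrel at z = 40 to 50 mm. A small tab on its side rises with the pin
- gauge_pin (a joint): how far the gauge's sprung pin is pushed back into the gauge, m: 0 when free (14 mm out), at most 0.013; spring 1.5 N/mm. Pin and core give together: 6 N comes about 5 mm after first touch on a good foot, 10 to 11 mm on the soft one, where the flange meets the hard rim at about 8 N
- gauge_tip (a point): the tip of the gauge's pin when it is free, 14 mm below the flange's underside on the gauge's axis (fixed to the gauge's body, does not retract)
- stand: fixed grey block 66 x 66 x 32 mm, origin at the centre of its underside; in its top a round recess 38 mm across and 8 mm deep in which the gauge's flange rests, so the seated gauge's origin is 24 mm above the stand's, and below that a 15 mm hole for the pin down to the table
- board: fixed plywood test board 100 (x) x 320 (y) x 12 mm, origin at the centre of its underside; three round recesses 51 mm across and 4 mm deep along its y axis, 100 mm apart
- place_1 (a point): centre of the floor of the leftmost (greatest y, the robot's left) recess of the board, 8 mm above the table
- place_2 (a point): centre of the floor of the middle recess of the board, 8 mm above the table
- place_3 (a point): centre of the floor of the rightmost recess of the board, 8 mm above the table
- foot_a: black rubber foot, a squat cylinder 44 mm across, 26 mm high, 0.1 kg, with a 22 mm round core flush in its top; origin at the centre of its underside, z up. The three look alike and stand in the three places in any order; one is soft. Its core springs in by about 7 mm under 6 N (0.9 N/mm, travel 10 mm), that of a good foot by about 1 mm (7 N/mm); the outer ring does not give
- foot_b: black rubber foot, a squat cylinder 44 mm across, 26 mm high, 0.1 kg, with a 22 mm round core flush in its top; origin at the centre of its underside, z up; looks like foot_a
- foot_c: black rubber foot, a squat cylinder 44 mm across, 26 mm high, 0.1 kg, with a 22 mm round core flush in its top; origin at the centre of its underside, z up; looks like foot_a
- tray: fixed grey plastic reject tray, open on top, 150 (x) x 120 (y) x 30 mm, walls and floor 4 mm, empty; origin at the centre of its underside
- lamp_1: loose chromed lamp head, upright, 44 mm across, 60 mm high; bystander, origin under its centre
- lamp_2: loose chromed lamp head like lamp_1; bystander
- collar: loose aluminium collar 48 mm across, 22 mm high; bystander
- tape: loose roll of tape 70 mm across, 24 mm high; bystander
- driver: loose screwdriver about 200 mm long lying beyond the board; bystander
- jar: loose closed jar 60 mm across, 75 mm high; bystander
- heatsink: loose finned aluminium cylinder 42 mm across, 50 mm high; bystander
Mind the look-alikes: they are no part of the job. Leave any red look-alike of the gauge alone.

How it is judged:
By the outcome, as a careful person would: the job done as asked, in the order asked, and still so for the second after the job is handed in, with the robot touching nothing.
It also fails if it takes over 61 s, if anything falls off the work surface, if the arm or the gripper's body presses on something with over 40 N, if the wrist force passes 120 N, or if a joint passes its speed limit or range.

## Working session

There is one attempt and no reset: what is moved stays moved. The work goes in short steps, Python scripts to look and compute and a shell command to move; the robot and the scene stay as the last step left them, time stands still between calls to the robot, and variables do not carry over. Pictures are saved under pics/ and viewed, at most 10 in all, crops included, and the job is handed in when it is done.

```bash
mkdir -p pics; python3 - <<'E'
from station import *
import cv2,numpy as np
for n in ("side","top"):
    f=grab_frame(n); cv2.imwrite(f"pics/{n}0.png",f["image"][:,:,::-1]); np.save(f"{n}0.npy",f,allow_pickle=True)
    print(n,f["fx"],f["cx"],f["cy"],np.round(f["world_from_camera"],3).tolist())
s=state();print(s["time"],s["tool_pos"],np.round(s["orientation"],3).tolist(),s["wrist_force"])
E
```

```text
side 364.28176251077355 321.87308923468805 195.92180324178756 [[0.99, -0.111, 0.085, 0.486], [-0.139, -0.742, 0.655, -0.579], [-0.009, -0.661, -0.751, 0.691], [0.0, 0.0, 0.0, 1.0]]
top 364.89319814213786 320.5460293600868 204.12001092601238 [[-0.013, -0.998, 0.056, 0.513], [-1.0, 0.012, -0.027, 0.015], [0.027, -0.056, -0.998, 1.004], [0.0, 0.0, 0.0, 1.0]]
0.1 [ 0.18766696 -0.54275375  0.20441276] [[0.945, 0.327, -0.0], [0.327, -0.945, 0.002], [0.0, -0.002, -1.0]] [ 0.38582938 -0.92289248  0.29589615]
```

View pics/top0.png

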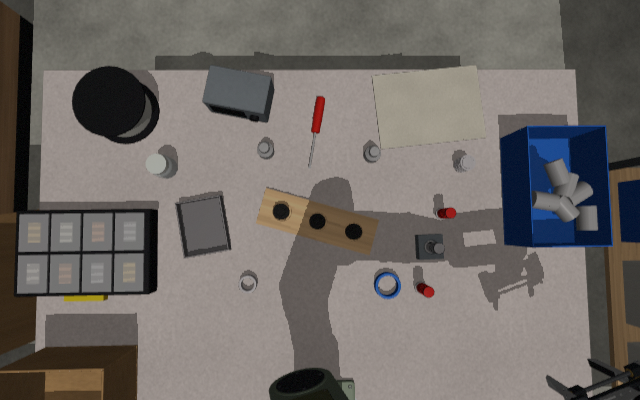

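View pics/side0.png

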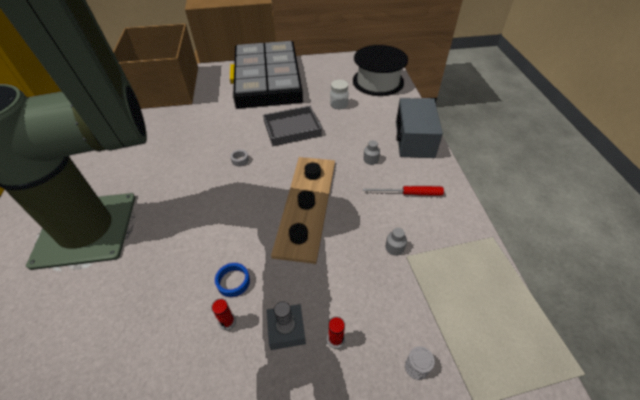

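Top view: the board is around (317,221) with black feet at (281,211), (317,221) and (353,231). The tray is at (203,225) and the stand at (430,246), with a grey barrel at (438,248).

Gauge candidates:
- Grey barrel in the grey stand, top (438,248), side (283,315). This one fits: aluminium and standing in the stand.
- Red cylinders, top (447,213) and (427,291). These are the red look-alikes, so they stay alone.
- Chromed lamps at (265,148) and (372,151), and the heatsink at (462,161). They are not in a stand.

I'll confirm with an enlarged crop.

```bash
cat > h.py <<'E'
import numpy as np,cv2
from station import *
def ray(f,u,v):
    M=f["world_from_camera"]; d=M[:3,:3]@np.array([(u-f["cx"])/f["fx"],(v-f["cy"])/f["fy"],1]); return M[:3,3],d/np.linalg.norm(d)
def plane(f,u,v,z):
    o,d=ray(f,u,v); return o+d*(z-o[2])/d[2]
def proj(f,p):
    M=f["world_from_camera"]; c=M[:3,:3].T@(np.asarray(p)-M[:3,3]); return np.array([f["fx"]*c[0]/c[2]+f["cx"],f["fy"]*c[1]/c[2]+f["cy"]])
def tri(rays):
    A=np.zeros((3,3));b=np.zeros(3)
    for o,d in rays:
        P=np.eye(3)-np.outer(d,d);A+=P;b+=P@o
    x=np.linalg.solve(A,b); return x,[float(np.linalg.norm((np.eye(3)-np.outer(d,d))@(x-o))) for o,d in rays]
def blobs(mask,amin,amax):
    n,l,s,c=cv2.connectedComponentsWithStats(mask.astype(np.uint8),connectivity=4)
    return [(c[i].round(2).tolist(),s[i].tolist()) for i in range(1,n) if amin<s[i][4]<amax]
E
python3 - <<'E'
from h import *
S=np.load("side0.npy",allow_pickle=True).item();T=np.load("top0.npy",allow_pickle=True).item()
a=cv2.resize(S["image"][280:360,240:360],None,fx=6,fy=6,interpolation=cv2.INTER_CUBIC)[:300*2][:, :]
a=cv2.resize(S["image"][285:360,245:345],(400,300),interpolation=cv2.INTER_CUBIC)
b=cv2.resize(T["image"][210:285,390:490],(400,300),interpolation=cv2.INTER_CUBIC)
c=cv2.resize(S["image"][150:270,240:400],(400,300),interpolation=cv2.INTER_CUBIC)
d=cv2.resize(T["image"][175:265,250:370],(400,300),interpolation=cv2.INTER_CUBIC)
cv2.imwrite("pics/crop1.png",np.vstack([np.hstack([a,b]),np.hstack([c,d])])[:,:,::-1])
for n,F,(x0,y0,x1,y1) in(("side",S,(270,150,340,265)),("top",T,(255,185,380,255))):
    m=np.zeros((400,640),bool);m[y0:y1,x0:x1]=F["image"][y0:y1,x0:x1].max(2)<45
    print(n,blobs(m,60,900))
f=grab_frame("wrist");cv2.imwrite("pics/w0.png",f["image"][:,:,::-1]);
s=state();R=s["orientation"];M=f["world_from_camera"]
print("cam in tool",R.T@(M[:3,3]-s["tool_pos"]),(R.T@M[:3,:3]).round(3).tolist(),f["fx"])
E
```

```text
side [([312.51, 170.97], [305, 164, 16, 15, 200]), ([305.86, 199.64], [298, 191, 17, 18, 263]), ([298.03, 233.21], [289, 223, 19, 21, 318])]
top [([280.64, 211.01], [273, 204, 16, 15, 191]), ([316.74, 220.96], [309, 214, 16, 15, 192]), ([353.16, 231.2], [345, 224, 17, 15, 205])]
cam in tool [ 0.07577567  0.00049013 -0.1791866 ] [[0.0, -0.966, -0.26], [1.0, 0.0, -0.001], [0.001, -0.26, 0.966]] 297.2682569090742
```

View pics/crop1.png

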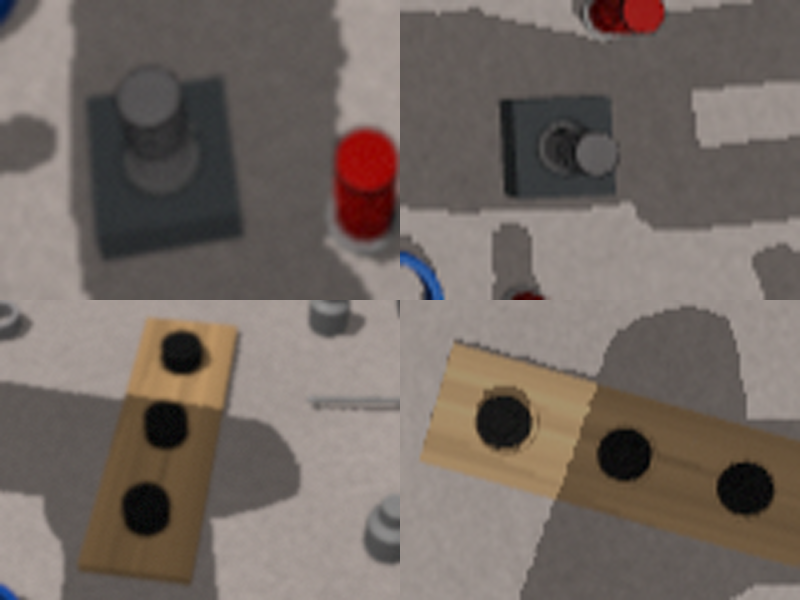

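The crop confirms it: a grey barrel on a flange, in the grey stand, at side (282.5,309) and top (439,248.5). The neighbours are red. Next I'll triangulate.

```bash
python3 - <<'E'
from h import *
S=np.load("side0.npy",allow_pickle=True).item();T=np.load("top0.npy",allow_pickle=True).item()
print("gauge top",tri([ray(S,282.5,308.9),ray(T,439.2,248.5)]), plane(T,439.2,248.5,.094),plane(S,282.5,308.9,.094))
for s,t in (((312.5,171),(280.6,211)),((305.9,199.6),(316.7,221)),((298,233.2),(353.2,231.2))):
    print("foot",tri([ray(S,*s),ray(T,*t)]),plane(T,*t,.034)[:2])
m=np.zeros((400,640),bool);g=T["image"].astype(int)
hsv=cv2.cvtColor(T["image"],cv2.COLOR_RGB2HSV)
m=cv2.inRange(hsv,(8,60,60),(25,255,255))[180:265,250:385]
cs,_=cv2.findContours(m,cv2.RETR_EXTERNAL,cv2.CHAIN_APPROX_NONE);c=max(cs,key=cv2.contourArea)
r=cv2.boxPoints(cv2.minAreaRect(c))+[250,180];print("board",[plane(T,*p,.012)[:2].round(4).tolist() for p in r])
for p in [(177,203),(222,195),(231,249),(184,257)]: print("tray",plane(T,*p,.03)[:2].round(3))
s=state();R=s["orientation"];p=s["tool_pos"]
print(R.T@(np.array([.42,-.31,.2])-p))
E
```

```text
gauge top (array([ 0.4506209 , -0.3048142 ,  0.09501803]), [0.0008643422177834644, 0.0008643422177836258]) [ 0.44968325 -0.30518057  0.094     ] [ 0.45142686 -0.30438285  0.094     ]
foot (array([0.55095374, 0.09606295, 0.01942786]), [0.00032517649771528716, 0.0003251764977150583]) [0.5507173  0.09484648]
foot (array([ 0.52283502, -0.00073982,  0.02080391]), [0.00028308369387559305, 0.00028308369387570565]) [ 0.52298696 -0.00053995]
foot (array([ 0.49416046, -0.09852525,  0.02240334]), [0.00026721074276429125, 0.00026721074276425135]) [ 0.49465152 -0.09719036]
board [[0.5207, 0.1657], [0.6184, 0.1373], [0.5255, -0.1712], [0.428, -0.1407]]
tray [0.575 0.368]
tray [0.595 0.25 ]
tray [0.452 0.226]
tray [0.433 0.349]
[ 0.29558593 -0.14417345  0.00487589]
```

Careful with the scale: shifts go in shares of 0.8 m and turns go in shares of 2 rad. That gives: 0.28 m is 0.35, -0.12 m is -0.15.

```bash
python3 -m jog '0.35,-0.15,0,0,0,0,0.094;0.35,-0.15,0,0,0,0,0.094;0.35,-0.15,0,0,0,0,0.094;0.35,-0.15,0,0,0,0,0.094;0.35,-0.15,0,0,0,0,0.094'; python3 -m jog '0,0,0,0,0,0,0.094;0,0,0,0,0,0,0.094'
cat > look.py <<'E'
import sys
from h import *
f=grab_frame("wrist");n=sys.argv[1];np.save(n+".npy",f,allow_pickle=True);cv2.imwrite(f"pics/{n}.png",f["image"][:,:,::-1])
s=state();print(s["time"],s["tool_pos"].round(4),s["wrist_force"].round(2))
E
python3 look.py w1
```

```text
time: 0.78
tool_pos: [0.4145, -0.3367, 0.2052]
orientation: [[0.945, 0.327, -0.0], [0.327, -0.945, 0.0], [-0.0, -0.0, -1.0]]
wrist_force: [-0.2, -0.7, 0.0]
grip_width: 0.0938
grip_force: 0.0
time: 1.02
tool_pos: [0.4129, -0.3386, 0.2051]
orientation: [[0.945, 0.327, -0.001], [0.327, -0.945, -0.0], [-0.001, -0.0, -1.0]]
wrist_force: [0.2, 0.5, 0.4]
grip_width: 0.094
grip_force: 0.0
1.075 [ 0.4125 -0.3392  0.2052] [ 0.38 -0.53  0.56]
```

View pics/w1.png

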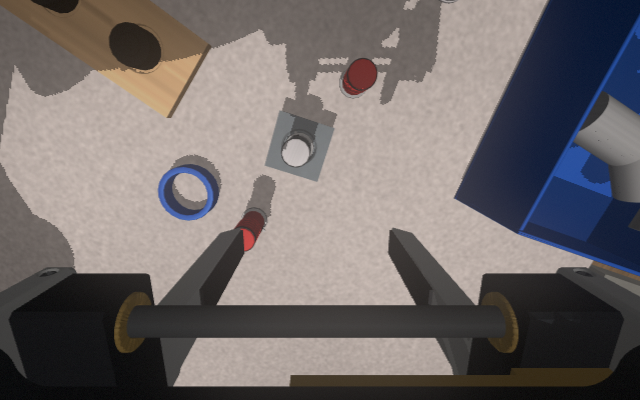

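The wrist view shows the gauge's bright top disc at (295,152), with the stand around (300,146). The red ones are at (360,76) and (248,238). I'll shift for a second view and triangulate.

To row units: 0.045 m is 0.0563, -0.02 m is -0.025.

```bash
python3 -m jog '0.0563,-0.025,0,0,0,0,0.094;0.0563,-0.025,0,0,0,0,0.094;0.0563,-0.025,0,0,0,0,0.094;0.0563,-0.025,0,0,0,0,0.094' >/dev/null; python3 look.py w2
python3 - <<'E'
from h import *
A=np.load("w1.npy",allow_pickle=True).item();B=np.load("w2.npy",allow_pickle=True).item()
g=np.array([.450,-.305,.094])
out=[]
for F in(A,B):
    u,v=proj(F,g).astype(int);im=F["image"];m=np.zeros((400,640),bool);sl=np.s_[v-30:v+30,u-30:u+30]
    m[sl]=(im[sl].min(2)>150); b=sorted(blobs(m,80,2000),key=lambda b:np.hypot(b[0][0]-u,b[0][1]-v))[:3];print((u,v),b)
    hsv=cv2.cvtColor(im,cv2.COLOR_RGB2HSV)
    out.append(b[0][0])
    print(plane(F,*b[0][0],.094))
print(tri([ray(A,*out[0]),ray(B,*out[1])]))
cv2.imwrite("pics/c2.png",cv2.resize(B["image"][v-60:v+60,u-60:u+60],None,fx=5,fy=5)[:,:,::-1])
E
```

```text
1.625 [ 0.4484 -0.306   0.2054] [0.09 0.08 0.24]
(np.int64(295), np.int64(152)) [([295.46, 152.53], [282, 139, 27, 27, 546]), ([283.57, 175.76], [265, 166, 51, 16, 378]), ([268.25, 135.09], [265, 122, 11, 39, 229])]
[ 0.44964808 -0.30541359  0.094     ]
(np.int64(314), np.int64(196)) [([314.64, 196.12], [302, 184, 26, 25, 508]), ([316.21, 214.76], [284, 184, 60, 42, 1014]), ([286.21, 174.71], [284, 166, 8, 26, 112])]
[ 0.44988054 -0.30476825  0.094     ]
(array([ 0.44908402, -0.30517919,  0.09024794]), [0.00016069026171925557, 0.0001606902617192182])
```

View pics/c2.png

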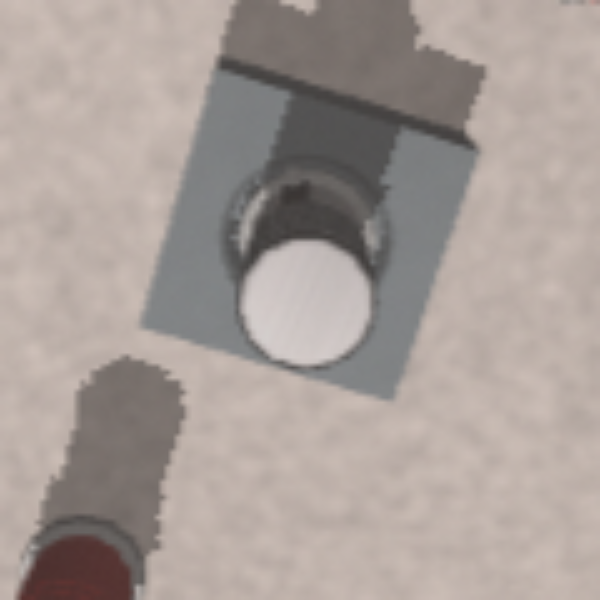

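The crop shows the gauge's disc seated centrally in its stand. The stand's corners in the crop are at (222,62), (478,150), (393,400) and (143,326). I'll start descending.

To row units: 0.1 m is 0.125, 0.06 m is 0.075.

```bash
python3 -m jog '0.0013,0,0.075,0,0,0,0.094;0.0013,0,0.125,0,0,0,0.094;0.0013,0,0.125,0,0,0,0.094;0.0013,0,0.125,0,0,0,0.094;0.0013,0,0.125,0,0,0,0.094'
python3 - <<'E'
from h import *
B=np.load("w2.npy",allow_pickle=True).item()
P=[plane(B,254+u/5,136+v/5,.032)[:2] for u,v in((222,62),(478,150),(393,400),(143,326))]
print(np.mean(P,0),[np.linalg.norm(P[i]-P[i-1]).round(4) for i in range(4)])
E
```

```text
time: 2.25
tool_pos: [0.4517, -0.3063, 0.1081]
orientation: [[0.945, 0.326, 0.004], [0.326, -0.945, -0.003], [0.002, 0.004, -1.0]]
wrist_force: [-0.3, -1.2, -0.1]
grip_width: 0.0938
grip_force: 0.0
[ 0.45018375 -0.30585656] [np.float64(0.0674), np.float64(0.0641), np.float64(0.0655), np.float64(0.0646)]
```

To row units: 0.055 m is 0.0688, -0.001 m is -0.0013.

```bash
python3 -m jog '-0.0013,-0.0013,0.0375,0,0,0,0.094;-0.0013,-0.0013,0.0688,0,0,0,0.094;-0.0013,-0.0013,0.0688,0,0,0,0.094;-0.0013,-0.0013,0.0688,0,0,0,0.094'; python3 -m jog '0,0,0,0,0,0,0.06;0,0,0,0,0,0,0.02;0,0,0,0,0,0,0.02;0,0,0,0,0,0,0.02;0,0,0,0,0,0,0.02' 30
```

```text
time: 2.75
tool_pos: [0.4502, -0.3051, 0.0523]
orientation: [[0.945, 0.327, 0.002], [0.327, -0.945, -0.002], [0.002, 0.003, -1.0]]
wrist_force: [-0.7, -0.1, 1.7]
grip_width: 0.0939
grip_force: 0.0
time: 3.38
tool_pos: [0.4489, -0.304, 0.0504]
orientation: [[0.945, 0.327, -0.0], [0.327, -0.945, 0.0], [-0.0, -0.0, -1.0]]
wrist_force: [0.2, -0.3, -0.9]
grip_width: 0.0474
grip_force: 0.0
```

To row units: -0.06 m is -0.075, -0.05 m is -0.0625.

```bash
python3 -m jog '0,0,0,0,0,0,0.02;0,0,0,0,0,0,0.02;0,0,0,0,0,0,0.02;0,0,0,0,0,0,0.02;0,0,0,0,0,0,0.02' 35; python3 -m jog '0,0,-0.025,0,0,0,0.02;0,0,-0.0625,0,0,0,0.02;0,0,-0.075,0,0,0,0.02;0,0,-0.075,0,0,0,0.02;0,0,-0.075,0,0,0,0.02'
python3 - <<'E'
from station import *
s=state();print(s["tool_pos"],s["wrist_force"],s["wrist_torque"],s["orientation"].round(4).tolist())
E
```

```text
time: 4.0
tool_pos: [0.449, -0.304, 0.0504]
orientation: [[0.945, 0.327, 0.0], [0.327, -0.945, -0.0], [0.0, 0.0, -1.0]]
wrist_force: [0.4, -0.5, -0.9]
grip_width: 0.0278
grip_force: 35.0
time: 4.62
tool_pos: [0.4481, -0.3032, 0.1091]
orientation: [[0.945, 0.327, -0.002], [0.327, -0.945, 0.002], [-0.001, -0.002, -1.0]]
wrist_force: [-0.6, 1.0, -1.5]
grip_width: 0.0275
grip_force: 35.0
[ 0.44806838 -0.30320177  0.10905553] [-0.64055719  1.01644637 -1.53440109] [ 0.00538557 -0.0550055  -0.01552624] [[0.9451, 0.3267, -0.0019], [0.3267, -0.9451, 0.0018], [-0.0012, -0.0024, -1.0]]
```

To row units: -0.24 m is -0.3, 0.084 m is 0.105.

```bash
python3 -m jog '0.105,-0.3,-0.0625,0,0,0,0.02;0.105,-0.3,-0.0625,0,0,0,0.02;0.105,-0.3,-0.0625,0,0,0,0.02;0.105,-0.3,-0.0625,0,0,0,0.02;0.105,-0.3,-0.0625,0,0,0,0.02'; python3 -m jog '0,0,0,0,0,0,0.02;0,0,0,0,0,0,0.02;0,0,0,0,0,0,0.02' >/dev/null; python3 look.py w3; python3 -m jog '0,-0.0625,0,0,0,0,0.02;0,-0.1,0,0,0,0,0.02;0,-0.1,0,0,0,0,0.02;0,-0.1,0,0,0,0,0.02'>/dev/null; python3 look.py w4
```

```text
time: 5.25
tool_pos: [0.4492, -0.0464, 0.16]
orientation: [[0.943, 0.332, -0.001], [0.332, -0.943, 0.001], [-0.0, -0.001, -1.0]]
wrist_force: [0.1, -0.3, -1.1]
grip_width: 0.0272
grip_force: 35.0
5.675 [ 0.4498 -0.0509  0.16  ] [-0.24  0.57 -1.42]
6.225 [0.4244 0.0248 0.1606] [-0.46 -0.32 -1.35]
```

View pics/w3.png

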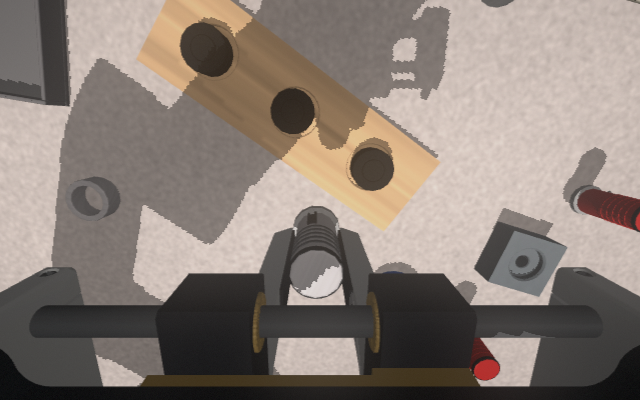

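The wrist view shows feet at (206,49), (293,111) and (372,169). The gauge is in hand at (316,270), and the empty stand is at (522,263) with its recess visible.

```bash
python3 - <<'E'
from h import *
A=np.load("w3.npy",allow_pickle=True).item();B=np.load("w4.npy",allow_pickle=True).item()
T=np.load("top0.npy",allow_pickle=True).item();S=np.load("side0.npy",allow_pickle=True).item()
tp=[(280.64,211.01),(316.74,220.96),(353.16,231.2)];sp=[(312.51,170.97),(305.86,199.64),(298.03,233.21)]
for i,g in enumerate([(.551,.095),(.523,-.0005),(.4945,-.098)]):
    r=[];px=[]
    for F in(A,B):
        u,v=proj(F,(*g,.023));u,v=int(u),int(v);m=np.zeros((400,640),bool);sl=np.s_[max(v-34,0):v+34,u-34:u+34]
        im=cv2.GaussianBlur(F["image"],(3,3),0);m[sl]=im[sl].max(2)<72
        b=max(blobs(m,200,4000),key=lambda b:b[1][4]);px.append(((u,v),b));r.append(ray(F,*b[0]))
    print(i+1,px,"tri",tri(r),"all4",tri(r+[ray(T,*tp[i]),ray(S,*sp[i])]))
E
```

```text
1 [((206, 48), ([206.73, 49.76], [182, 24, 51, 52, 2003])), ((289, 49), ([289.4, 50.24], [267, 24, 45, 53, 1837]))] tri (array([0.54984022, 0.09494509, 0.02236495]), [0.00025284327495207136, 0.00025284327495192727]) all4 (array([0.55055232, 0.09571931, 0.01982986]), [0.0007346445134967271, 0.00031924691516404277, 0.0007057504973518493, 8.366618955449327e-05])
2 [((291, 110), ([292.01, 110.58], [271, 89, 43, 44, 1492])), ((370, 111), ([371.58, 111.36], [350, 90, 44, 44, 1501]))] tri (array([ 0.52269125, -0.00108599,  0.02722477]), [9.387829220012656e-05, 9.387829219995379e-05]) all4 (array([ 0.52287129, -0.00120967,  0.02164343]), [0.0006100726909924048, 0.0008257595335125848, 0.0004983412815874979, 0.0005375796218427374])Traceback (most recent call last):
  File "<stdin>", line 10, in <module>
ValueError: max() iterable argument is empty
```

To row units: 0.1423 m is 0.1779, 0.06 m is 0.075.

```bash
python3 -m jog '0.075,-0.0125,0,0,0,0,0.02;0.15,-0.025,0.025,0,0,0,0.02;0.1779,-0.0304,0.075,0,0,0,0.02;0.1779,-0.0304,0.075,0,0,0,0.02;0.1779,-0.0304,0.075,0,0,0,0.02'; python3 -m jog '0,0,0,0,0,0,0.02;0,0,0,0,0,0,0.02;0,0,0,0,0,0,0.02;0,0,0,0,0,0,0.02'
```

```text
time: 6.85
tool_pos: [0.5503, 0.0943, 0.1007]
orientation: [[0.945, 0.326, -0.0], [0.326, -0.945, -0.0], [-0.001, 0.0, -1.0]]
wrist_force: [0.2, 0.3, -0.5]
grip_width: 0.0273
grip_force: 35.0
time: 7.35
tool_pos: [0.5504, 0.0953, 0.101]
orientation: [[0.945, 0.327, 0.001], [0.327, -0.945, 0.0], [0.001, 0.0, -1.0]]
wrist_force: [0.3, -0.0, -1.6]
grip_width: 0.0278
grip_force: 35.0
```

To row units: 0.0235 m is 0.0294, 0.015 m is 0.0188.

```bash
python3 -m jog '0,0,0.0188,0,0,0,0.02;0,0,0.0294,0,0,0,0.02;0,0,0.0294,0,0,0,0.02'; python3 -m jog '0,0,0.0025,0,0,0,0.02;0,0,0.005,0,0,0,0.02;0,0,0.0069,0,0,0,0.02;0,0,0.0069,0,0,0,0.02'; cat >fz.py <<'E'
from h import *
F=[];Z=[]
for i in range(4):
    grab_frame("side");s=state();F.append(s["wrist_force"][2]);Z.append(s["tool_pos"][2])
print(s["time"],np.round(F,2),np.mean(F),np.mean(Z),s["tool_pos"])
E
python3 fz.py
```

```text
time: 7.72
tool_pos: [0.5489, 0.0953, 0.0751]
orientation: [[0.945, 0.327, -0.004], [0.327, -0.945, -0.0], [-0.003, -0.001, -1.0]]
wrist_force: [1.0, -0.9, -1.2]
grip_width: 0.0278
grip_force: 35.0
time: 8.22
tool_pos: [0.5507, 0.0953, 0.0718]
orientation: [[0.945, 0.327, 0.001], [0.327, -0.945, 0.0], [0.001, 0.0, -1.0]]
wrist_force: [-0.3, -0.1, -0.5]
grip_width: 0.0272
grip_force: 35.0
8.425 [-0.09 -0.02  0.38  0.01] 0.07125564049416634 0.07178986998443536 [0.55065483 0.09532582 0.07176464]
```

To row units: 0.002 m is 0.0025, 0.001 m is 0.0013.

```bash
python3 -m jog '0,0,0.0013,0,0,0,0.02;0,0,0.0025,0,0,0,0.02;0,0,0.0025,0,0,0,0.02'; python3 fz.py
```

```text
time: 8.8
tool_pos: [0.5507, 0.0953, 0.0696]
orientation: [[0.945, 0.327, 0.001], [0.327, -0.945, 0.0], [0.001, 0.0, -1.0]]
wrist_force: [-0.5, 0.3, 1.7]
grip_width: 0.0278
grip_force: 35.0
9.0 [0.9  1.69 0.25 1.47] 1.0764656065827864 0.0696494592952573 [0.55062238 0.09532893 0.06962704]
```

To row units: 0.005 m is 0.0063, 0.0045 m is 0.0056.

```bash
python3 -m jog '0,0,0.0019,0,0,0,0.02;0,0,0.0038,0,0,0,0.02;0,0,0.0056,0,0,0,0.02;0,0,0.0063,0,0,0,0.02;0,0,0.0063,0,0,0,0.02'; python3 fz.py
```

```text
time: 9.62
tool_pos: [0.5506, 0.0953, 0.0647]
orientation: [[0.945, 0.327, 0.001], [0.327, -0.945, 0.0], [0.001, 0.0, -1.0]]
wrist_force: [0.1, 0.5, 3.6]
grip_width: 0.0278
grip_force: 35.0
9.825 [4.42 3.2  3.48 3.6 ] 3.672808926775849 0.06467732122126209 [0.55061718 0.09533398 0.06465425]
```

To row units: 0.0014 m is 0.0018.

```bash
python3 -m jog '0,0,0.0018,0,0,0,0.02;0,0,0.0018,0,0,0,0.02;0,0,0.0018,0,0,0,0.02;0,0,0.0018,0,0,0,0.02;0,0,0.0018,0,0,0,0.02'; python3 fz.py; python3 -m jog '0,0,0,0,0,0,0.02;0,0,0,0,0,0,0.02' 
```

```text
time: 10.45
tool_pos: [0.5506, 0.0953, 0.0632]
orientation: [[0.945, 0.327, 0.0], [0.327, -0.945, -0.0], [0.0, 0.0, -1.0]]
wrist_force: [-0.6, -0.6, 4.7]
grip_width: 0.0274
grip_force: 35.0
10.65 [4.54 4.31 4.82 4.95] 4.655367558120147 0.06315387585875264 [0.55057607 0.09531849 0.06315501]
time: 10.9
tool_pos: [0.5505, 0.0953, 0.0631]
orientation: [[0.945, 0.327, 0.0], [0.327, -0.945, 0.0], [0.0, 0.0, -1.0]]
wrist_force: [1.9, -0.3, 5.4]
grip_width: 0.0275
grip_force: 35.0
```

Foot 1 sank about 11 mm at 6.1 N (0.55 N/mm), so it is the soft one. The other two still get pressed as asked.

To row units: 0.0819 m is 0.1024, -0.0577 m is -0.0721.

```bash
python3 -m jog '0,0,-0.025,0,0,0,0.02;0,0,-0.0375,0,0,0,0.02;-0.0359,0.0513,-0.04,0,0,0,0.02;-0.0721,0.1024,-0.04,0,0,0,0.02;-0.0721,0.1024,-0.04,0,0,0,0.02'; python3 -m jog '0,0,0.0125,0,0,0,0.02;0,0,0.0221,0,0,0,0.02;0,0,0.0221,0,0,0,0.02;0,0,0.0221,0,0,0,0.02'; python3 fz.py
```

```text
time: 11.52
tool_pos: [0.5201, -0.0032, 0.0936]
orientation: [[0.947, 0.323, -0.004], [0.323, -0.947, 0.0], [-0.004, -0.001, -1.0]]
wrist_force: [0.2, 0.7, -1.3]
grip_width: 0.0275
grip_force: 35.0
time: 12.02
tool_pos: [0.5226, -0.0002, 0.0771]
orientation: [[0.945, 0.328, -0.0], [0.328, -0.945, 0.0], [-0.0, -0.0, -1.0]]
wrist_force: [-0.0, 0.2, -0.8]
grip_width: 0.0272
grip_force: 35.0
12.225 [-1.52 -1.04 -1.   -2.32] -1.4712930816101886 0.07756932417622955 [ 0.52291361 -0.00079525  0.07768054]
```

To row units: 0.006 m is 0.0075, 0.0055 m is 0.0069.

```bash
python3 -m jog '0,0,0.0038,0,0,0,0.02;0,0,0.0056,0,0,0,0.02;0,0,0.0069,0,0,0,0.02;0,0,0.0075,0,0,0,0.02;0,0,0.0075,0,0,0,0.02'; python3 fz.py
```

```text
time: 12.85
tool_pos: [0.5228, -0.001, 0.0717]
orientation: [[0.945, 0.327, 0.001], [0.327, -0.945, -0.0], [0.001, 0.0, -1.0]]
wrist_force: [-1.1, 0.5, 2.2]
grip_width: 0.0274
grip_force: 35.0
13.05 [1.92 1.9  2.32 0.97] 1.775950278232093 0.07162890107732447 [ 0.52281769 -0.0009701   0.07158293]
```

To row units: 0.0023 m is 0.0029, 0.002 m is 0.0025.

```bash
python3 -m jog '0,0,0.0013,0,0,0,0.02;0,0,0.0025,0,0,0,0.02;0,0,0.0029,0,0,0,0.02;0,0,0.0029,0,0,0,0.02;0,0,0.0029,0,0,0,0.02'; python3 fz.py;  python3 -m jog '0,0,0,0,0,0,0.02;0,0,0,0,0,0,0.02;0,0,0,0,0,0,0.02'
```

```text
time: 13.68
tool_pos: [0.5228, -0.001, 0.0693]
orientation: [[0.945, 0.327, 0.001], [0.327, -0.945, -0.0], [0.0, 0.0, -1.0]]
wrist_force: [0.9, 0.4, 4.6]
grip_width: 0.0273
grip_force: 35.0
13.875 [4.33 4.59 4.83 4.29] 4.5089652309320165 0.06924505274070639 [ 0.5228183  -0.00095138  0.06922387]
time: 14.25
tool_pos: [0.5228, -0.001, 0.0691]
orientation: [[0.945, 0.327, 0.0], [0.327, -0.945, -0.0], [0.0, 0.0, -1.0]]
wrist_force: [-0.0, -0.1, 5.1]
grip_width: 0.0275
grip_force: 35.0
```

Foot 2 took 6.0 N at about 5 mm, so it is good.

```bash
python3 -m jog '0,0,-0.0225,0,0,0,0.02;0,0,-0.0338,0,0,0,0.02;-0.0366,0.0514,-0.0338,0,0,0,0.02;-0.0733,0.1028,-0.0338,0,0,0,0.02;-0.0733,0.1028,-0.0338,0,0,0,0.02'; python3 -m jog '0,0,0.0125,0,0,0,0.02;0,0,0.0233,0,0,0,0.02;0,0,0.0233,0,0,0,0.02;0,0,0.0233,0,0,0,0.02'; python3 fz.py;python3 -m jog '0,0,0.0038,0,0,0,0.02;0,0,0.0056,0,0,0,0.02;0,0,0.0069,0,0,0,0.02;0,0,0.0075,0,0,0,0.02;0,0,0.0075,0,0,0,0.02'; python3 fz.py
```

```text
time: 14.88
tool_pos: [0.4929, -0.1002, 0.0961]
orientation: [[0.947, 0.322, -0.001], [0.322, -0.947, -0.0], [-0.001, 0.0, -1.0]]
wrist_force: [-0.2, -0.7, -1.8]
grip_width: 0.0275
grip_force: 35.0
time: 15.38
tool_pos: [0.4941, -0.097, 0.0772]
orientation: [[0.945, 0.328, -0.0], [0.328, -0.945, 0.0], [-0.0, -0.0, -1.0]]
wrist_force: [0.6, -0.6, -1.5]
grip_width: 0.0275
grip_force: 35.0
15.575 [-1.37 -1.45 -1.5  -2.07] -1.595228929915907 0.07765019292270157 [ 0.49438851 -0.09767282  0.07775279]
time: 16.2
tool_pos: [0.4943, -0.0979, 0.0718]
orientation: [[0.945, 0.327, 0.0], [0.327, -0.945, -0.0], [0.0, 0.0, -1.0]]
wrist_force: [-1.0, -0.1, 1.3]
grip_width: 0.0277
grip_force: 35.0
16.4 [0.97 1.58 0.41 1.89] 1.2108603873507093 0.07168730391895005 [ 0.49423784 -0.09782381  0.07164559]
```

To row units: 0.0025 m is 0.0031, 0.002 m is 0.0025.

```bash
python3 -m jog '0,0,0.0013,0,0,0,0.02;0,0,0.0025,0,0,0,0.02;0,0,0.0031,0,0,0,0.02;0,0,0.0031,0,0,0,0.02;0,0,0.0031,0,0,0,0.02'; python3 fz.py;  python3 -m jog '0,0,0,0,0,0,0.02;0,0,0,0,0,0,0.02;0,0,0,0,0,0,0.02'
```

```text
time: 17.02
tool_pos: [0.4943, -0.0979, 0.0692]
orientation: [[0.945, 0.327, 0.001], [0.327, -0.945, -0.0], [0.0, 0.0, -1.0]]
wrist_force: [-0.2, 0.0, 3.5]
grip_width: 0.0274
grip_force: 35.0
17.225 [5.05 4.83 4.44 5.29] 4.899099717011562 0.06912786204231935 [ 0.49426965 -0.09787379  0.06911898]
time: 17.6
tool_pos: [0.4942, -0.0978, 0.069]
orientation: [[0.945, 0.327, 0.0], [0.327, -0.945, -0.0], [0.0, 0.0, -1.0]]
wrist_force: [-0.0, 0.1, 5.2]
grip_width: 0.0274
grip_force: 35.0
```

Foot 3 took about 6.4 N at about 5 mm, so it is good. Foot 1 is confirmed soft. Now the gauge goes back to its stand.

To row units: 0.1801 m is 0.2251, -0.1101 m is -0.1376.

```bash
python3 -m jog '0,0,-0.0563,0,0,0,0.02;-0.0375,0.0625,-0.0563,0,0,0,0.02;-0.075,0.125,-0.0563,0,0,0,0.02;-0.1125,0.1875,-0.0563,0,0,0,0.02;-0.1376,0.2251,-0.0563,0,0,0,0.02'; python3 -m jog '0,0,0,0,0,0,0.02;0,0,0,0,0,0,0.02;0,0,0,0,0,0,0.02;0,0,0,0,0,0,0.02';python3 look.py w5;python3 fz.py
```

```text
time: 18.23
tool_pos: [0.447, -0.3056, 0.1123]
orientation: [[0.946, 0.325, -0.002], [0.325, -0.946, 0.002], [-0.002, -0.002, -1.0]]
wrist_force: [0.5, 0.5, -1.3]
grip_width: 0.0278
grip_force: 35.0
time: 18.73
tool_pos: [0.449, -0.3028, 0.1137]
orientation: [[0.945, 0.328, -0.0], [0.328, -0.945, 0.0], [-0.0, -0.001, -1.0]]
wrist_force: [0.6, 0.1, -0.8]
grip_width: 0.0275
grip_force: 35.0
18.775 [ 0.4491 -0.303   0.1139] [ 0.39  0.45 -1.73]
18.975 [-1.91 -1.22 -2.1  -1.53] -1.6892633728495556 0.11403464843834027 [ 0.44900183 -0.30366784  0.11406582]
```

View pics/w5.png

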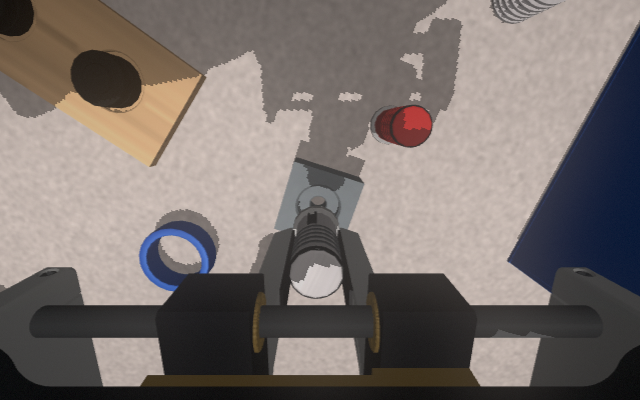

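The gauge hangs over the stand's recess, with the pin at (318,202) centred on the stand. Descending.

To row units: 0.053 m is 0.0663, 0.05 m is 0.0625.

```bash
python3 -m jog '0,0,0.0313,0,0,0,0.02;0,0,0.0563,0,0,0,0.02;0,0,0.0625,0,0,0,0.02;0,0,0.0663,0,0,0,0.02;0,0,0.0663,0,0,0,0.02'; python3 -m jog '0,0,0.0038,0,0,0,0.02;0,0,0.0075,0,0,0,0.02;0,0,0.0113,0,0,0,0.02;0,0,0.0119,0,0,0,0.02;0,0,0.0119,0,0,0,0.02';python3 fz.py
```

```text
time: 19.6
tool_pos: [0.4492, -0.3044, 0.0616]
orientation: [[0.945, 0.327, 0.001], [0.327, -0.945, -0.001], [0.001, 0.001, -1.0]]
wrist_force: [0.5, 0.2, -0.8]
grip_width: 0.0277
grip_force: 35.0
time: 20.23
tool_pos: [0.4488, -0.3039, 0.0513]
orientation: [[0.945, 0.327, -0.0], [0.327, -0.945, 0.0], [-0.0, -0.0, -1.0]]
wrist_force: [0.5, 0.8, -1.2]
grip_width: 0.0274
grip_force: 35.0
20.425 [-1.58 -1.22 -1.14 -1.89] -1.4585066955502597 0.05151122176057387 [ 0.44891363 -0.30403851  0.05155395]
```

To row units: 0.0012 m is 0.0015, 0.0005 m is 0.0006.

```bash
python3 -m jog '0,0,0.0006,0,0,0,0.02;0,0,0.0015,0,0,0,0.02;0,0,0.0015,0,0,0,0.02';python3 fz.py; python3 -m jog '0,0,0,0,0,0,0.05;0,0,0,0,0,0,0.05;0,0,0,0,0,0,0.05;0,0,0,0,0,0,0.05;0,0,0,0,0,0,0.06'; python3 -m jog '0,0,0,0,0,0,0.065;0,0,0,0,0,0,0.065;0,0,-0.0375,0,0,0,0.065;0,0,-0.1,0,0,0,0.065;0,0,-0.15,0,0,0,0.065'
```

```text
time: 20.8
tool_pos: [0.4489, -0.304, 0.0504]
orientation: [[0.945, 0.327, 0.0], [0.327, -0.945, -0.0], [0.0, 0.0, -1.0]]
wrist_force: [-0.2, -0.2, -0.7]
grip_width: 0.0276
grip_force: 35.0
21.0 [-0.56  0.76  0.42  0.18] 0.19924199333616355 0.050402663951124096 [ 0.44889437 -0.30401165  0.05040677]
time: 21.62
tool_pos: [0.4488, -0.304, 0.0502]
orientation: [[0.945, 0.327, 0.0], [0.327, -0.945, -0.0], [0.0, 0.0, -1.0]]
wrist_force: [0.5, -0.2, 0.0]
grip_width: 0.0566
grip_force: 0.0
time: 22.25
tool_pos: [0.449, -0.3042, 0.1721]
orientation: [[0.945, 0.327, 0.001], [0.327, -0.945, -0.001], [0.001, 0.001, -1.0]]
wrist_force: [0.9, 0.6, 0.2]
grip_width: 0.0652
grip_force: 0.0
```

To row units: -0.3442 m is -0.4303, 0.2264 m is 0.283.

```bash
python3 -m jog '0.283,-0.4303,0,0,0,0,0.065;0.283,-0.4303,0,0,0,0,0.065;0.283,-0.4303,0,0,0,0,0.065;0.283,-0.4303,0,0,0,0,0.065;0.283,-0.4303,0,0,0,0,0.065' >/dev/null; python3 -m jog '0.05,-0.0763,0,0,0,0,0.065;0.05,-0.0763,0,0,0,0,0.065'; python3 -m jog '0,0,0,0,0,0,0.065;0,0,0,0,0,0,0.065;0,0,0,0,0,0,0.065'
python3 - <<'E'
from h import *
S=grab_frame("side");T=grab_frame("top");
print(state()["tool_pos"],state()["qpos"].round(2))
a=cv2.resize(S["image"][285:360,245:345],(400,300),interpolation=cv2.INTER_CUBIC)
b=cv2.resize(T["image"][210:285,390:490],(400,300),interpolation=cv2.INTER_CUBIC)
c=cv2.resize(S["image"][150:270,240:400],(400,300),interpolation=cv2.INTER_CUBIC)
d=cv2.resize(T["image"][175:265,250:370],(400,300),interpolation=cv2.INTER_CUBIC)
cv2.imwrite("pics/crop6.png",np.vstack([np.hstack([a,b]),np.hstack([c,d])])[:,:,::-1])
E
```

```text
time: 23.12
tool_pos: [0.5439, 0.0732, 0.1703]
orientation: [[0.943, 0.332, 0.0], [0.332, -0.943, 0.001], [0.0, -0.001, -1.0]]
wrist_force: [0.6, -0.8, -0.1]
grip_width: 0.065
grip_force: 0.0
time: 23.5
tool_pos: [0.5436, 0.068, 0.1702]
orientation: [[0.946, 0.324, -0.0], [0.324, -0.946, -0.0], [-0.0, 0.0, -1.0]]
wrist_force: [1.6, 0.1, -0.2]
grip_width: 0.0651
grip_force: 0.0
[0.54365203 0.0683666  0.17027994] [-0.03  0.18  1.65 -0.    1.31  1.21]
```

View pics/crop6.png

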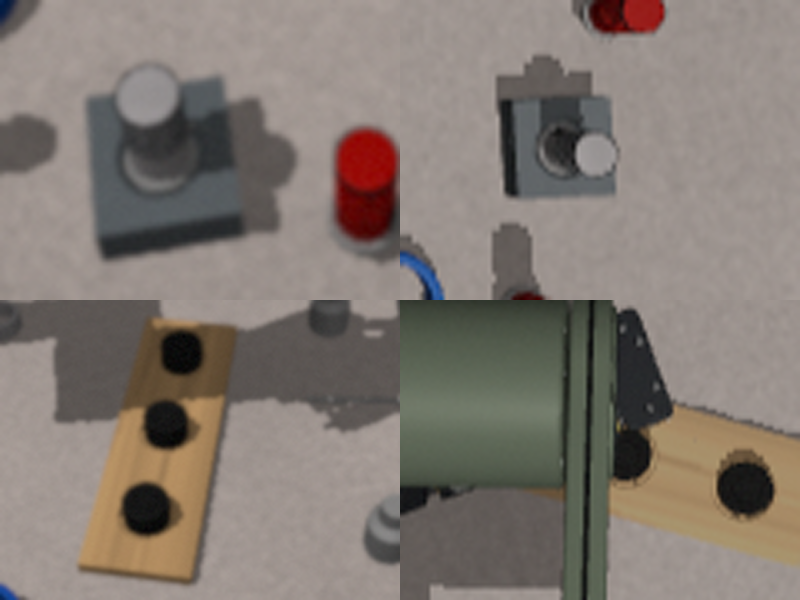

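The gauge is seated and upright, its top at (149,95) in the side crop and (597,154) in the top crop, the same as at the start. All the feet are in place. Now I'll pick up foot 1.

To row units: 0.12 m is 0.15, 0.05 m is 0.0625.

```bash
python3 -m jog '0.0189,-0.029,0.0625,0,0,0,0.065;0.0189,-0.029,0.1125,0,0,0,0.065;0.0189,-0.029,0.15,0,0,0,0.065;0.0189,-0.029,0.15,0,0,0,0.065;0.0189,-0.029,0.15,0,0,0,0.065' >/dev/null; python3 -m jog '0,0,0,0,0,0,0.065;0,0,0,0,0,0,0.065;0,0,0,0,0,0,0.065'
```

```text
time: 24.6
tool_pos: [0.5509, 0.0965, 0.0511]
orientation: [[0.945, 0.327, 0.001], [0.327, -0.945, 0.0], [0.001, 0.0, -1.0]]
wrist_force: [0.4, -0.0, -0.2]
grip_width: 0.065
grip_force: 0.0
```

To row units: 0.036 m is 0.045, 0.032 m is 0.04.

```bash
python3 -m jog '0,0.0013,0.025,0,0,0,0.065;0,0.0013,0.04,0,0,0,0.065;0,0.0013,0.045,0,0,0,0.065;0,0.0013,0.045,0,0,0,0.065' >/dev/null; python3 -m jog '0,0,0,0,0,0,0.03;0,0,0,0,0,0,0.03;0,0,0,0,0,0,0.03;0,0,0,0,0,0,0.03;0,0,0,0,0,0,0.03' 20;  python3 -m jog '0,0,0,0,0,0,0.03;0,0,-0.0375,0,0,0,0.03;0,0,-0.0875,0,0,0,0.03;0,0,-0.1125,0,0,0,0.03;0,0,-0.1125,0,0,0,0.03'
```

```text
time: 25.72
tool_pos: [0.5511, 0.0956, 0.0147]
orientation: [[0.945, 0.327, 0.001], [0.327, -0.945, 0.0], [0.001, 0.0, -1.0]]
wrist_force: [0.2, 0.7, 3.1]
grip_width: 0.0435
grip_force: 20.0
time: 26.35
tool_pos: [0.5519, 0.0956, 0.1056]
orientation: [[0.945, 0.327, 0.003], [0.327, -0.945, 0.0], [0.003, 0.001, -1.0]]
wrist_force: [-0.1, 0.9, -1.9]
grip_width: 0.0441
grip_force: 20.0
```

To row units: -0.2035 m is -0.2544, 0.0312 m is 0.039.

```bash
python3 -m jog '0.039,-0.2544,0,0,0,0,0.03;0.039,-0.2544,0,0,0,0,0.03;0.039,-0.2544,0,0,0,0,0.03;0.039,-0.2544,0,0,0,0,0.03;0.039,-0.2544,0,0,0,0,0.03' >/dev/null; python3 -m jog '0,0,0.0375,0,0,0,0.03;0,0,0.0688,0,0,0,0.03;0,0,0.0688,0,0,0,0.03;0,0,0.0688,0,0,0,0.03;0,0,0.0688,0,0,0,0.03'
python3 - <<'E'
from h import *
S=grab_frame("side");T=grab_frame("top")
a=cv2.resize(S["image"][90:165,240:340],(600,450),interpolation=cv2.INTER_CUBIC)
cv2.imwrite("pics/t7.png",a[:,:,::-1]);p=state()["tool_pos"];print(p)
E
```

```text
time: 27.6
tool_pos: [0.5152, 0.2979, 0.0507]
orientation: [[0.945, 0.326, 0.003], [0.326, -0.945, 0.001], [0.003, -0.0, -1.0]]
wrist_force: [0.6, 0.6, -1.2]
grip_width: 0.0436
grip_force: 20.0
[0.51476698 0.29821234 0.05055129]
```

View pics/t7.png

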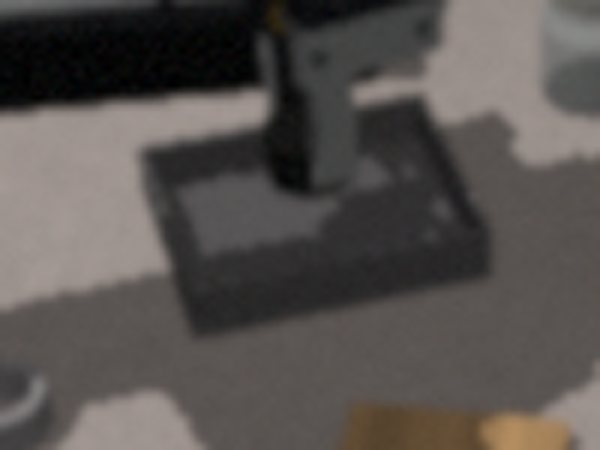

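The foot, in the fingers at about (300,160), is over the middle of the tray. Lowering it.

To row units: 0.0375 m is 0.0469, 0.037 m is 0.0463.

```bash
python3 -m jog '0,0,0.025,0,0,0,0.03;0,0,0.0425,0,0,0,0.03;0,0,0.0463,0,0,0,0.03;0,0,0.0469,0,0,0,0.03;0,0,0.0469,0,0,0,0.03'; python3 fz.py
```

```text
time: 28.32
tool_pos: [0.5137, 0.2981, 0.0115]
orientation: [[0.945, 0.327, -0.0], [0.327, -0.945, 0.0], [-0.0, -0.0, -1.0]]
wrist_force: [0.1, -0.8, -1.2]
grip_width: 0.0437
grip_force: 20.0
28.525 [-0.85 -0.85 -1.07 -1.8 ] -1.1408713193010682 0.01175241199946572 [0.51388937 0.29812766 0.01183975]
```

To row units: 0.0012 m is 0.0015, 0.0006 m is 0.0008.

```bash
python3 -m jog '0,0,0.0008,0,0,0,0.03;0,0,0.0015,0,0,0,0.03;0,0,0.0015,0,0,0,0.03;0,0,0.0015,0,0,0,0.03'; python3 fz.py
```

```text
time: 29.02
tool_pos: [0.5139, 0.2981, 0.0108]
orientation: [[0.945, 0.327, 0.0], [0.327, -0.945, 0.0], [0.0, 0.0, -1.0]]
wrist_force: [-0.6, -0.5, 0.8]
grip_width: 0.0437
grip_force: 20.0
29.225 [1.63 0.68 0.75 1.54] 1.1490793662569796 0.01073802779476605 [0.51383963 0.29810861 0.0107495 ]
```

Touchdown: the foot's weight is taken and there is about 1 N of contact. Releasing and backing off.

Careful with the scale: shifts go in shares of 0.8 m and turns go in shares of 2 rad. That gives: -0.2 m is -0.25, -0.15 m is -0.1875.

```bash
python3 -m jog '0,0,0,0,0,0,0.06;0,0,0,0,0,0,0.065;0,0,0,0,0,0,0.065;0,0,0,0,0,0,0.065;0,0,0,0,0,0,0.065'; python3 -m jog '0,0,-0.0375,0,0,0,0.065;0,0,-0.1125,0,0,0,0.065;0,0,-0.1875,0,0,0,0.065;-0.0625,0,-0.25,0,0,0,0.065;-0.125,0,-0.25,0,0,0,0.065'; python3 -m jog '0,0.0625,0,0,0,0,0.065;0,0.125,0,0,0,0,0.065;0,0.125,0,0,0,0,0.065;0,0.125,0,0,0,0,0.065'
python3 - <<'E'
from h import *
S=grab_frame("side");cv2.imwrite("pics/s8.png",cv2.resize(S["image"][80:355,200:450],None,fx=2.1,fy=2.1,interpolation=cv2.INTER_CUBIC)[:,:,::-1])
E
```

```text
time: 29.85
tool_pos: [0.5137, 0.2981, 0.0105]
orientation: [[0.945, 0.327, -0.0], [0.327, -0.945, -0.0], [-0.0, 0.0, -1.0]]
wrist_force: [-0.1, 0.5, -0.2]
grip_width: 0.0649
grip_force: 0.0
time: 30.48
tool_pos: [0.4217, 0.2663, 0.2154]
orientation: [[0.945, 0.326, 0.009], [0.326, -0.945, 0.004], [0.01, -0.001, -1.0]]
wrist_force: [-0.4, 1.0, 0.8]
grip_width: 0.0648
grip_force: 0.0
time: 30.98
tool_pos: [0.4518, 0.1711, 0.2106]
orientation: [[0.945, 0.326, -0.0], [0.326, -0.945, 0.001], [-0.0, -0.001, -1.0]]
wrist_force: [-0.2, 0.4, -0.5]
grip_width: 0.0651
grip_force: 0.0
```

View pics/s8.png

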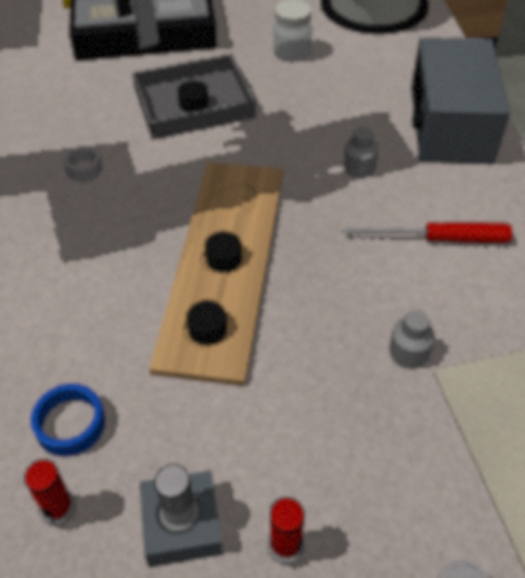

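The foot lies flat in the tray at (194,95). The two good feet are in their places at (223,251) and (207,322). The gauge is seated at (177,495), and the bystanders are undisturbed.

```bash
python3 -c "
from station import *
print(job_done())"
```

```text
the job is handed in; nothing more can be done
None
```

The job is handed in: the leftmost foot was the soft one (about 11 mm at 6 N, the other two about 5 mm) and now lies flat in the reject tray, the gauge is seated upright in its stand, and the two good feet are in their places.

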